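# Hang the bench screen on its spring arm

## Robot

A 7-joint arm with a two-finger parallel gripper is mounted at the origin on the work surface. World frame = base frame: x ahead of the robot, y to its left, z up, the work surface at z = 0. Lengths are in m, angles in rad, forces in N, time in s.
With the tool pointing down it reaches from about 0.35 to 0.775 m from the base axis. Payload 3.1 kg.
Tool frame: the origin (TCP) lies on the centre line of the jaws, within the pads' length; the fingertips stand 11 mm ahead of it and the grasp point (between the pads) lies 8 mm behind it (arm.tip_extent is the distance from the TCP to the fingertips, in m); z points along the fingers, y is the direction in which the jaws open and shut (so a half turn about z gives the same grasp; the last joint's range is limited). The gripper opens to 85 mm and grips with 20 to 120 N. Pads are 22 mm wide; open, the fingers measure 114 mm over their backs; the gripper's body (76 mm by 85 mm) begins 54 mm behind the grasp point. The pads swing forward as they close: fully open they stand 13 mm farther back than shut.
Start: joints at [1.11, 0.311, 0.014, 1.512, -0.004, 1.319, -0.027], TCP at [0.224, -0.502, 0.242] pointing down, gripper open.
Joint ranges: [-2.7, 2.7], [-0.3, 1.91], [-1.27, 1.3], [0.12, 2.57], [-1.44, 4.58], [0.2, 2.03], [-3.05, 3.05]. Speed limits (rad/s): [2.79, 2.79, 3.14, 3.14, 3.14, 3.14, 3.14].

## Interface

Orientations are given as a unit quaternion [x, y, z, w].
In Python, from plant import arm, eyes gives the robot as it stands.
- The arm moves only by the shell command python3 -m jog 'ROWS' [FORCE]. ROWS is JSON, a list of rows, each a list of 7 numbers: the shift along the tool's x, y, z in mm, then the turn, a rotation vector about the tool's x, y, z in degrees, then the opening in per cent of the stroke, from 0 (shut) to 100 (fully open). A call has 1 to 10 rows; each row is the pose to reach, as a shift and turn from the pose measured when the call began, along the tool's axes at that moment; what a row does not reach only later rows make up. A row lasts 1/10 s, in which the tool goes at most 50 mm and 8.59 degrees, less where a joint would pass 70% of its speed; a pose out of reach is approached as far as the arm can. A call with a gripper value outside its range is refused whole. The fingers move at their own pace and stop on an object; FORCE is the grip in N (left out, the last holds). Time passes only in rows, so rows that repeat a pose let the fingers close. It gives the time, the measured TCP pose, the force and the opening at its end, in the units of the state.
- arm.sense(): the state, without advancing time (a new reading comes with each control period).
- eyes.camera(name): name is "scene" or "top" or "wrist"; returns the picture (480x640x3 uint8, red, green, blue); there is no depth.
- eyes.camera_model(name): a dict with "camera_matrix" (3x3 intrinsics, pixels), "D" ([k1, k2, p1, p2, k3] as OpenCV has them; the pictures are not rectified), "cam_to_world" (4x4, takes a point from camera to world coordinates). Camera axes: x right, y down, z forward; pixel columns grow to the right and rows downward; lengths in m; the calibration is good to about 2 mm. A picture is of the moment at which its call begins: read the wrist's pose just before it. camera_model takes no time and is no camera call; for the wrist camera it gives the pose at the moment of the call.
- arm.close_job(): hands the job in, once; it reports no verdict.
The state is a dict: "time_s": time; "joints": joint angles; "joint_vel": joint speeds; "tau": joint torques, N m; "tool_pos": TCP position; "tool_rot": TCP orientation; "force": force on the tool from outside, world axes, zero at the start; "ft_torque": the same for the moment, N m; "gripper_width": finger opening in m.
Only numpy, scipy, OpenCV 4.12 (cv2) and the standard library are available. Lean on these libraries where they do the work, as an engineer would, in place of code of your own. Each camera call takes 0.05 s, during which the arm holds its last target.

## Task

Lift the small screen out of its wooden cradle and hang it by the hook on its back over the steel plate at the end of the spring arm, fully down between the plate's two ears. The arm gives under the weight: keep hold and ease the screen down slowly and gently, without pressing hard, until the arm carries it, and only then let go, so that it neither drops nor springs and is left hanging upright and still. Leave the orange bin, the mug and the pump bottle where they are.

Things in the scene. Friction and masses are not known exactly. Their poses are not given: they have to be found in the camera images.
- screen_mid (a point): centre of the loose screen's panel: black, 190 mm wide (its y), 130 mm tall (its z, up), 14 mm thick (its x; the display side faces -x, the back +x). The upper 30 mm of the panel is bare on both sides and can be pinched across its thickness from above. Its weight is not known beforehand: 0.35 to 0.93 kg
- screen_load (a point): the screen's mass centre: 22 mm to +y, 4 mm to +x and 1 mm below screen_mid (same axes), off-centre because of the grey battery on the back, which is 14 mm deep, 36 mm wide, 68 mm tall, centred 73 mm to +y and 5 mm below screen_mid
- screen_hook (a point): seat (root) of the hook on the screen's back, 15 mm above and 10 mm to +x of screen_mid (same axes); meets plate_top when fully home. The hook is a down-facing aluminium channel 64 mm wide (y), 6 mm wide (x) at the root, flaring to 14 mm at its mouth; its sloping lip ends 16 mm below this point and 18 mm behind the panel's back
- screen: the same loose screen; origin at the middle of its lower edge, 65 mm below screen_mid; same axes
- plate_top (a point): middle of the top edge of the upright steel plate on the spring arm's head: 94 mm wide (y), 76 mm tall, 4 mm thick (x). An ear at each end of the edge, 15 mm high; the ears stand 72 mm apart at the edge and splay to 84 mm. x points from the plate to the arm's post, z up. The screen hangs on the -x side with its back against the plate, its axes along these
- mount_head: moving head of the spring arm, carrying the plate; origin at its wrist, 53 mm to +x and 36 mm below plate_top; same axes. It stays upright and moves down only (in an arc of 330 mm radius): at its top stop when empty; past a load of 0.2 to 2.8 N (spring setting unknown) it sinks 4 mm per newton, 50 mm at most. Lightly damped, it springs when the load changes suddenly; rigid otherwise
- cradle: fixed wooden cradle 80 mm (x) by 120 mm (y) by 34 mm tall, origin at the middle of its underside; a groove 17 mm wide, 22 mm deep, along its y, holds the lower edge of the screen, which starts upright in it, centred, with the same axes
- bin_mid (a point): bystander: loose orange parts bin, 130 x 95 x 65 mm tall, this point at its centre
- mug_mid (a point): bystander: loose white mug, 80 mm across, 92 mm tall with a handle on its +y side, this point at its centre
- bottle_mid (a point): bystander: loose white pump bottle, 64 mm across, 178 mm tall, this point on its axis 75 mm above its underside

How it is judged:
By the outcome, as a careful person would: the job done as asked, in the order asked, and still so for the second after the job is handed in, with the robot touching nothing.
It also fails if it takes over 70 s, if anything falls off the work surface, if the arm or the gripper's body presses on something with over 40 N, if the wrist force passes 120 N, or if a joint passes its speed limit or range.

## Working session

There is one attempt and no reset: what is moved stays moved. The work goes in short steps, Python scripts to look and compute and a shell command to move; the robot and the scene stay as the last step left them, time stands still between calls to the robot, and variables do not carry over. Pictures are saved under pics/ and viewed, and the job is handed in when it is done.

```bash
ls; mkdir -p pics
python3 - <<'E'
from plant import arm, eyes
import cv2
s=arm.sense(); print(s)
for n in ("scene","top","wrist"):
    im=eyes.camera(n); cv2.imwrite(f"pics/{n}0.png",im[:,:,::-1])
    m=eyes.camera_model(n); print(n,m)
E
```

```text
pics
{'time_s': 0.0, 'joints': array([ 1.11029393,  0.31170839,  0.01400111,  1.51307277, -0.00438588,
        1.31918781, -0.02724378]), 'joint_vel': array([ 0.00024767, -0.00064365,  0.00011475, -0.00061564,  0.0015595 ,
       -0.00011792,  0.00021106]), 'tau': array([-5.92775068e-04, -3.79917383e+01,  1.45891020e-01, -2.30591905e+01,
        1.22559280e-02,  1.38031732e-02, -9.70842393e-06]), 'tool_pos': array([ 0.22338209, -0.50182028,  0.2412242 ]), 'tool_rot': array([ 9.78152006e-01,  2.07887658e-01, -2.98556514e-04, -1.13427499e-03]), 'force': array([-0.02586383, -0.25310358,  0.87282256]), 'ft_torque': array([-0.02879888, -0.01089512, -0.00333399]), 'gripper_width': 0.08525616632645806}
scene {'camera_matrix': array([[584.81472252,   0.        , 309.93405953],
       [  0.        , 584.81472252, 244.76328566],
       [  0.        ,   0.        ,   1.        ]]), 'D': array([-0.08557208,  0.        ,  0.        ,  0.        ,  0.        ]), 'cam_to_world': array([[-0.19661271,  0.6086149 , -0.76872059,  1.41980821],
       [ 0.98033286,  0.10838591, -0.16492419,  0.19550175],
[... 462 characters left out ...]
   [-0.99966983, -0.02390546,  0.00942136,  0.0093011 ],
       [-0.00532516, -0.16595333, -0.98611923,  1.1025651 ],
       [ 0.        ,  0.        ,  0.        ,  1.        ]])}
wrist {'camera_matrix': array([[389.86399819,   0.        , 326.49018236],
       [  0.        , 389.86399819, 242.79782691],
       [  0.        ,   0.        ,   1.        ]]), 'D': array([-0.03153192,  0.        ,  0.        ,  0.        ,  0.        ]), 'cam_to_world': array([[ 0.4065688 , -0.88216461, -0.2376708 ,  0.2836309 ],
       [-0.91361733, -0.39321857, -0.10335635, -0.47672868],
       [-0.00227926,  0.25916163, -0.96583128,  0.37303029],
       [ 0.        ,  0.        ,  0.        ,  1.        ]])}
```

View pics/scene0.png

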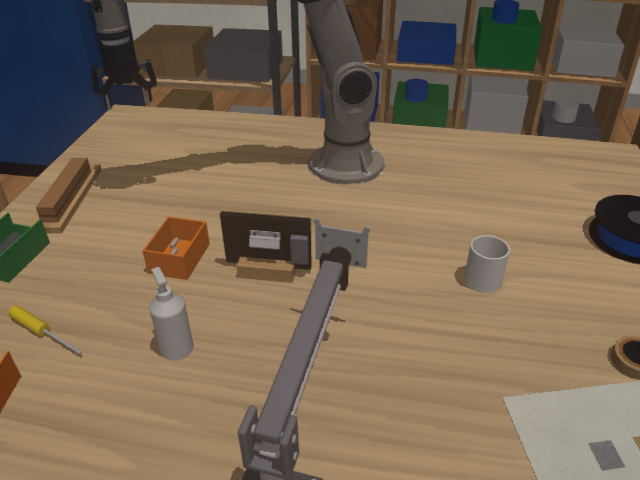

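View pics/top0.png

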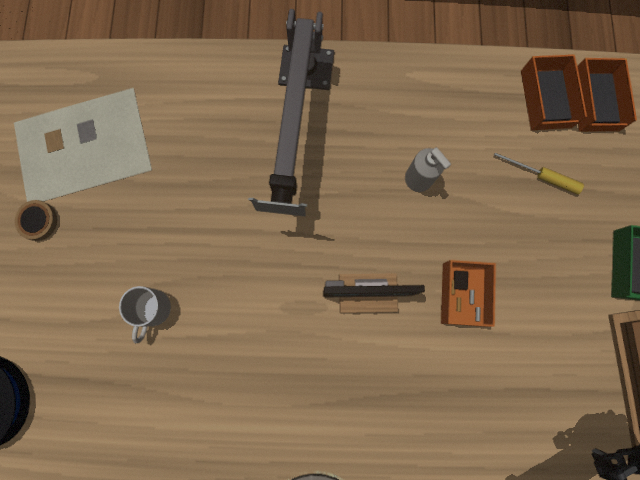

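View pics/wrist0.png

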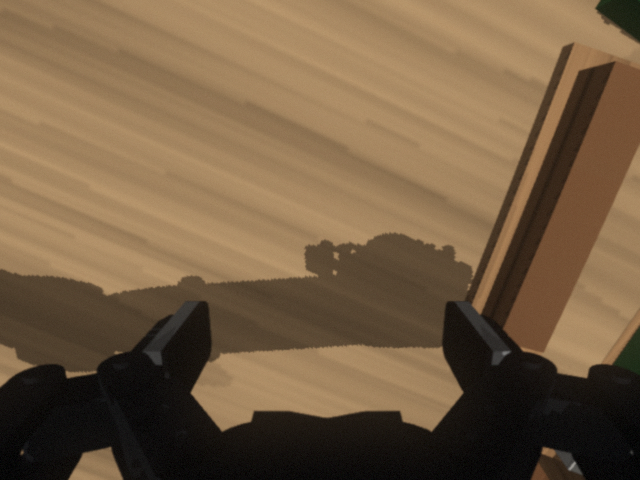

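The scene view shows the screen in its cradle (221–312, 212–280), the plate (315–368, 220–266), the bin left of the screen and the bottle at (172, 320). In the top view the screen's top edge runs (323–425, 290) and the plate (250–306, 205). I'll zoom in for the exact corners.

Run:
```python
import cv2
a=cv2.imread("pics/top0.png"); b=cv2.imread("pics/scene0.png")
cv2.imwrite("pics/t1.png",cv2.resize(a[180:330,230:430],None,fx=4,fy=4,interpolation=cv2.INTER_CUBIC))
cv2.imwrite("pics/s1.png",cv2.resize(b[195:295,210:380],None,fx=4.7,fy=4.7,interpolation=cv2.INTER_CUBIC))
```

```text
(no output)
```

View pics/t1.png

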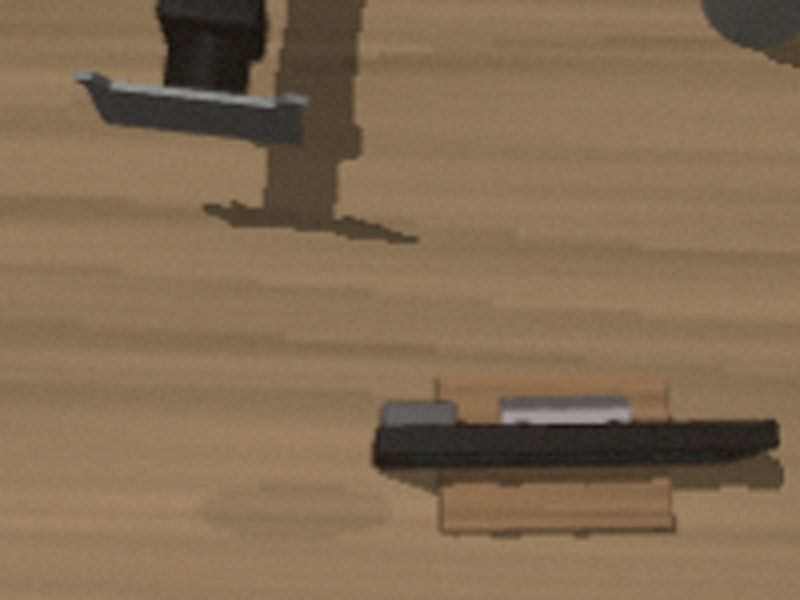

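View pics/s1.png

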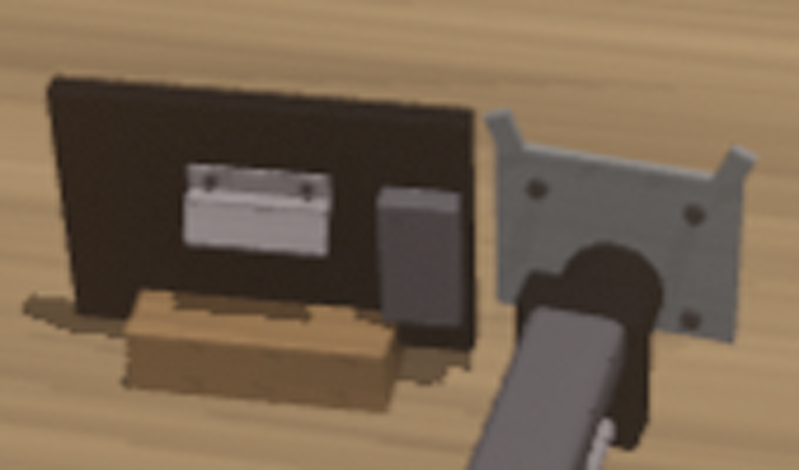

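```bash
cat > h.py <<'E'
import numpy as np, cv2
from scipy.spatial.transform import Rotation as R
from plant import arm, eyes
def ray(m,p):
    u=cv2.undistortPoints(np.array([[p]],float),m["camera_matrix"],m["D"])[0,0]
    T=m["cam_to_world"]; d=T[:3,:3]@np.array([u[0],u[1],1]); return T[:3,3],d/np.linalg.norm(d)
def onz(m,p,z):
    o,d=ray(m,p); return o+d*(z-o[2])/d[2]
def onplane(m,p,q,n):
    o,d=ray(m,p); return o+d*(np.dot(np.array(q)-o,n)/np.dot(d,n))
def tri(L):
    A=np.zeros((3,3));b=np.zeros(3);rs=[ray(m,p) for m,p in L]
    for o,d in rs:
        P=np.eye(3)-np.outer(d,d);A+=P;b+=P@o
    x=np.linalg.solve(A,b)
    return x,[1e3*np.linalg.norm((np.eye(3)-np.outer(d,d))@(x-o)) for o,d in rs]
def proj(m,X):
    W=np.linalg.inv(m["cam_to_world"]);X=np.atleast_2d(X)
    r,_=cv2.Rodrigues(W[:3,:3]);return cv2.projectPoints(X.astype(float),r,W[:3,3],m["camera_matrix"],m["D"])[0][:,0]
E
python3 - <<'E'
from h import *
np.set_printoptions(precision=4,suppress=True)
T=eyes.camera_model("top");S=eyes.camera_model("scene")
t=lambda u,v:(T,(230+u/4-.4,180+v/4-.4)); s=lambda u,v:(S,(210+u/4.7-.4,195+v/4.7-.4))
print("rootR",*tri([t(278,103),s(524,147)])); print("rootL",*tri([t(108,92),s(713,178)]))
print("tip -y",*tri([t(306,97),s(498,112)])); print("tip +y",*tri([t(80,75),s(747,152)]))
for p in [(440,530),(675,530),(667,378),(436,378)]: print("cr",onz(*t(*p),.034))
print("scr top corners", *tri([t(376,440),s(473,108)]),*tri([t(778,430),s(52,78)]))
for p in [(376,466),(376,440),(778,425),(778,445)]: print(onz(*t(*p),.142))
for p in [(473,108),(52,78)]: print("s",onz(*s(*p),.142))
# bystanders rough
print("bin",onz(T,(469,294),.06),"bottle",onz(T,(432,160),.17),"mug",onz(T,(142,305),.09))
E
```

```text
rootR [0.6144 0.0434 0.2331] [np.float64(0.07644440636959052), np.float64(0.0764444063696036)]
rootL [0.6183 0.1162 0.2314] [np.float64(2.0245601400565882), np.float64(2.0245601400566122)]
tip -y [0.6138 0.0322 0.2472] [np.float64(1.3036307626110153), np.float64(1.3036307626110415)]
tip +y [0.6218 0.1275 0.2471] [np.float64(1.1756178701350237), np.float64(1.175617870135001)]
cr [ 0.4355 -0.0395  0.034 ]
cr [ 0.4383 -0.1617  0.034 ]
cr [ 0.5174 -0.1574  0.034 ]
cr [ 0.5146 -0.036   0.034 ]
scr top corners [ 0.4744 -0.0046  0.1464] [np.float64(0.8667057139616021), np.float64(0.8667057139615773)] [ 0.4834 -0.1927  0.1458] [np.float64(0.45741991321391207), np.float64(0.4574199132138935)]
[ 0.4624 -0.0041  0.142 ]
[ 0.4745 -0.0038  0.142 ]
[ 0.4859 -0.1931  0.142 ]
[ 0.4765 -0.193   0.142 ]
s [ 0.4685 -0.0067  0.142 ]
s [ 0.4782 -0.1954  0.142 ]
bin [ 0.4773 -0.303   0.06  ] bottle [ 0.7242 -0.2053  0.17  ] mug [0.4372 0.3564 0.09  ]
```

Plate top is at about (0.616, 0.080, 0.232) with yaw near -4°. The screen's top edge is centred near (0.475, -0.099) with yaw near +2.5°. I'll move above the screen for a wrist view.

```bash
python3 -m jog '[[40,-28,-6,0,0,-6.8,100],[80,-57,-12,0,0,-13.7,100],[121,-85,-18,0,0,-20.5,100],[161,-113,-24,0,0,-27.4,100],[201,-142,-30,0,0,-34.2,100],[241,-170,-36,0,0,-41,100],[281,-198,-42,0,0,-48,100],[322,-226,-48,0,0,-55,100],[362,-255,-54,0,0,-62,100],[402,-283,-60,0,0,-68.5,100]]'; python3 -m jog '[[0,0,0,0,0,0,100],[0,0,0,0,0,0,100]]'
python3 - <<'E'
from h import *
s=arm.sense();print(s)
m=eyes.camera_model("wrist");im=eyes.camera("wrist");cv2.imwrite("pics/w1.png",im[:,:,::-1]);np.save("w1.npy",m["cam_to_world"])
E
```

```text
time_s: 1.15
tool_pos: [0.4761, -0.0782, 0.3021]
tool_rot: [0.69, 0.724, 0.0, -0.001]
force: [0.9, -0.6, 0.4]
gripper_width: 0.086
time_s: 1.35
tool_pos: [0.4763, -0.0767, 0.3019]
tool_rot: [0.689, 0.725, 0.0, -0.001]
force: [-1.2, -0.8, -0.3]
gripper_width: 0.0855
{'time_s': 1.35, 'joints': array([ 0.54163069,  0.17693025, -0.48954513,  1.55775488,  0.08237125,
        1.42915169,  0.09866606]), 'joint_vel': array([ 0.04103525, -0.00672065,  0.06446912,  0.01766597,  0.01673074,
        0.00254009,  0.00034925]), 'tau': array([-1.52771361e+00, -2.97196287e+01, -3.25530767e+00, -2.38256872e+01,
       -2.93104229e-01, -6.20569009e-02,  4.27901505e-04]), 'tool_pos': array([ 0.47628825, -0.0766567 ,  0.30194683]), 'tool_rot': array([ 6.88541194e-01,  7.25196623e-01,  6.90733236e-05, -9.36730435e-04]), 'force': array([-1.22861898, -0.81115259, -0.31923164]), 'ft_torque': array([-0.02719546,  0.02717018,  0.00579181]), 'gripper_width': 0.0855172535842316}
```

View pics/w1.png

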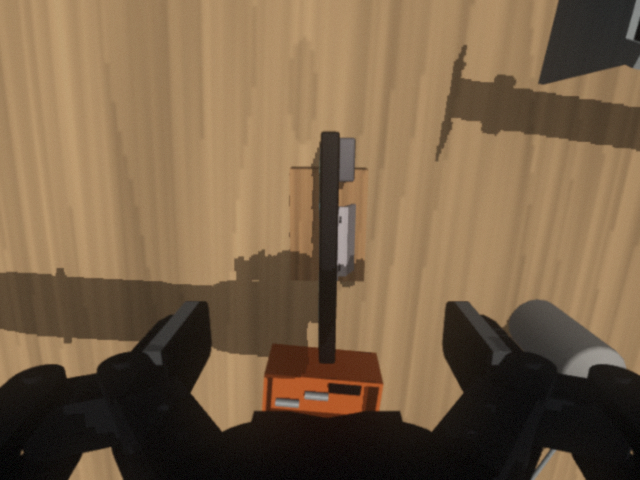

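Wrist view: the screen's top face runs from (321–339, 132) at the +y end to (319–335, 362) at the -y end. The hook is at (346, 242), and part of the plate shows at upper right.

Run:
```python
from h import *
np.set_printoptions(precision=4,suppress=True)
m=eyes.camera_model("wrist");m["cam_to_world"]=np.load("w1.npy")
im=cv2.imread("pics/w1.png");g=im.max(2)
for v in (140,200,250,300,345,355):
    r=np.where(g[v,310:350]<48)[0]+310; print(v,r.min(),r.max())
    print(onz(m,(r.min()-.5,v),.142),onz(m,(r.max()+.5,v),.142))
print([g[v,329] for v in (126,128,130,131,132,133,134)],[g[v,327] for v in range(356,368)])
a=onz(m,(330,131.5),.142);b=onz(m,(327,362.5),.142);print(a,b,np.linalg.norm(a-b),(a+b)/2)
s=arm.sense(); print(R.from_quat(s["tool_rot"]).as_matrix())
```

```text
Traceback (most recent call last):
ValueError: zero-size array to reduction operation minimum which has no identity
```

Run:
```python
from h import *
np.set_printoptions(precision=4,suppress=True)
m=eyes.camera_model("wrist");m["cam_to_world"]=np.load("w1.npy")
im=cv2.imread("pics/w1.png");g=im.max(2)
for v in (140,200,250,345): print(v,list(map(int,g[v,310:350])))
print(list(map(int,g[126:138,329])),list(map(int,g[354:370,327])))
for v,a,b in ((140,320.5,338.5),(345,318.5,335.5)): print(onz(m,(a,v),.142),onz(m,(b,v),.142))
a=onz(m,(330,131.5),.142);b=onz(m,(327,362.5),.142);print(a,b,np.linalg.norm(a-b),(a+b)/2)
s=arm.sense(); print(s["tool_pos"],R.from_quat(s["tool_rot"]).as_matrix())
```

```text
140 [174, 174, 176, 178, 175, 178, 177, 177, 178, 164, 130, 74, 56, 59, 57, 57, 60, 56, 56, 62, 59, 57, 61, 60, 60, 60, 58, 56, 51, 64, 96, 108, 115, 113, 112, 114, 113, 118, 113, 116]
200 [159, 147, 103, 83, 82, 92, 89, 89, 80, 62, 45, 40, 48, 50, 51, 48, 47, 50, 51, 53, 52, 50, 55, 50, 50, 48, 47, 48, 91, 149, 163, 158, 151, 150, 150, 154, 153, 159, 162, 166]
250 [148, 146, 118, 91, 86, 83, 88, 87, 79, 54, 36, 42, 43, 44, 45, 44, 45, 43, 39, 47, 45, 44, 45, 47, 44, 40, 52, 101, 153, 168, 172, 172, 172, 169, 170, 167, 160, 128, 109, 111]
345 [165, 166, 162, 163, 161, 157, 158, 146, 90, 46, 36, 33, 31, 34, 34, 39, 38, 40, 36, 36, 37, 37, 35, 40, 51, 99, 144, 159, 161, 161, 155, 155, 156, 155, 159, 160, 158, 156, 156, 153]
[174, 176, 174, 170, 151, 111, 65, 52, 55, 58, 59, 59] [35, 34, 36, 38, 37, 37, 32, 38, 38, 59, 82, 91, 88, 88, 91, 91]
[ 0.4687 -0.0134  0.142 ] [ 0.4817 -0.0127  0.142 ]
[ 0.4749 -0.1787  0.142 ] [ 0.4891 -0.1779  0.142 ]
[ 0.4752 -0.0071  0.142 ] [ 0.4828 -0.1948  0.142 ] 0.1878789345465925 [ 0.479 -0.101  0.142]
[ 0.4757 -0.0787  0.3017] [[-0.0478  0.9989 -0.0021]
 [ 0.9989  0.0478  0.0005]
 [ 0.0006 -0.002  -1.    ]]
```

```bash
python3 -m jog '[[0,2.2,36,0,0,0.3,100],[0,2.2,72,0,0,0.3,100],[0,2.2,108,0,0,0.3,100],[0,2.2,144,0,0,0.3,60],[0,2.2,170,0,0,0.3,50],[0,2.2,178.5,0,0,0.3,45],[0,2.2,178.5,0,0,0.3,45]]' 50
python3 - <<'E'
from h import *
s=arm.sense();print(s["tool_pos"],s["force"],s["gripper_width"])
for n in ("scene","wrist"):
    im=eyes.camera(n)
    if n=="scene": im=cv2.resize(im[120:320,180:420],None,fx=3,fy=3)
    cv2.imwrite(f"pics/{n}2.png",im[:,:,::-1])
E
```

```text
time_s: 2.1
tool_pos: [0.4759, -0.0802, 0.1221]
tool_rot: [0.693, 0.721, -0.002, -0.002]
force: [0.1, 0.5, 0.7]
gripper_width: 0.0383
[ 0.47594987 -0.08020523  0.12205426] [0.13228331 0.48966651 0.7169238 ] 0.03825411101112129
```

View pics/scene2.png

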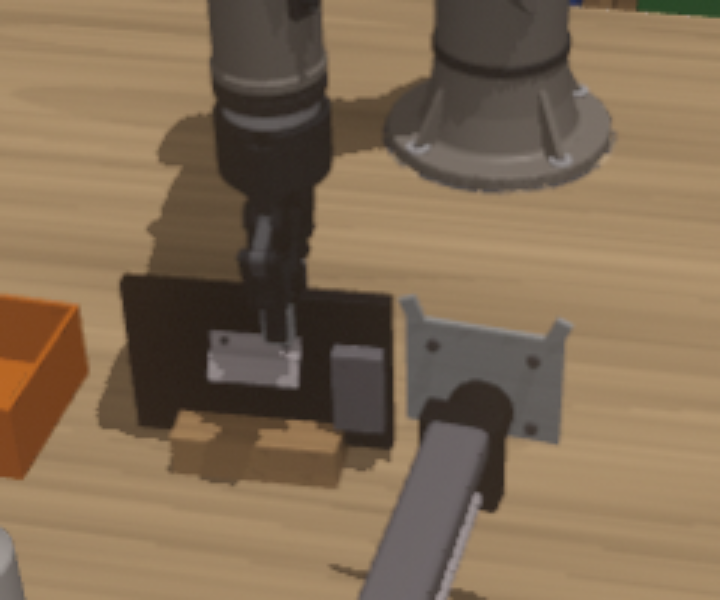

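View pics/wrist2.png

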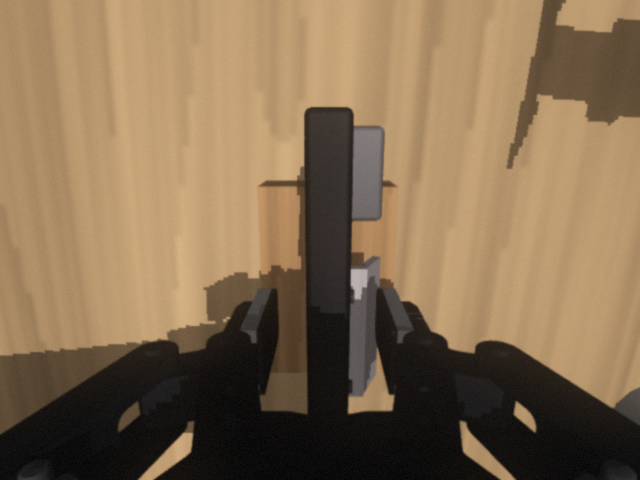

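Scene view: the fingers straddle the panel above the hook. Wrist view: the pads at columns 277 and 377 are centred on the panel (305–353). Closing now.

```bash
python3 -m jog '[[0,1.2,-2,0,0,0,30],[0,1.2,-2,0,0,0,15],[0,1.2,-2,0,0,0,0],[0,1.2,-2,0,0,0,0],[0,1.2,-2,0,0,0,0],[0,1.2,-2,0,0,0,0]]' 60
python3 -m jog '[[0,0,-3,0,0,0,0],[0,0,-6,0,0,0,0],[0,0,-10,0,0,0,0],[0,0,-18,0,0,0,0],[0,0,-30,0,0,0,0],[0,0,-42,0,0,0,0],[0,0,-52,0,0,0,0],[0,0,-60,0,0,0,0],[0,0,-60,0,0,0,0],[0,0,-60,0,0,0,0]]'
python3 - <<'E'
from h import *
s=arm.sense();print(s["tool_pos"],R.from_quat(s["tool_rot"]).as_matrix(),s["force"],s["ft_torque"],s["gripper_width"])
for n in ("scene","wrist","top"):
    im=eyes.camera(n);np.save(n+"3.npy",im); cv2.imwrite(f"pics/{n}3f.png",im[:,:,::-1])
    if n=="scene": im=cv2.resize(im[120:320,180:420],None,fx=3,fy=3)
    cv2.imwrite(f"pics/{n}3.png",im[:,:,::-1])
    f=arm.sense();print(f["force"])
E
```

```text
time_s: 2.8
tool_pos: [0.48, -0.0801, 0.1285]
tool_rot: [0.693, 0.721, -0.0, 0.001]
force: [-1.8, -0.4, 8.4]
gripper_width: 0.0129
time_s: 3.8
tool_pos: [0.4798, -0.08, 0.1886]
tool_rot: [0.693, 0.721, -0.0, 0.001]
force: [-0.4, 0.1, -5.8]
gripper_width: 0.0128
[ 0.47982142 -0.07998232  0.1885831 ] [[-0.04020246  0.99919064  0.00135452]
 [ 0.99918913  0.04020531 -0.00214772]
 [-0.00220044  0.00126708 -0.99999678]] [-0.35333047  0.10751505 -5.7927105 ] [-0.04907909  0.04883249 -0.01483048] 0.012826971780209303
[ 0.08982605 -0.28871588 -6.11166524]
[-0.19044987 -0.18295431 -5.92613748]
[-0.18899953 -0.56634447 -5.72118117]
```

View pics/scene3.png

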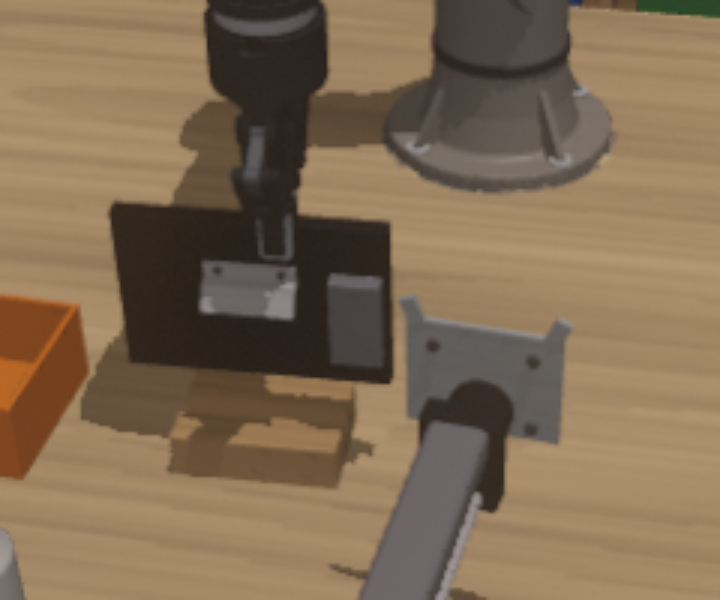

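View pics/wrist3.png

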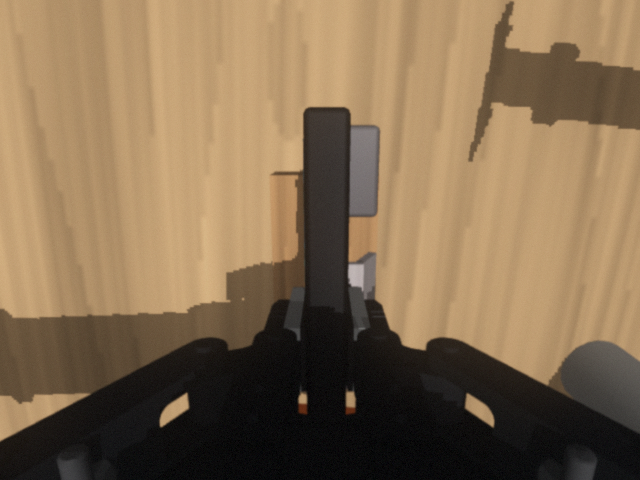

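Lift worked: the panel hangs level and the measured weight is about 6 N. Next I'll raise it and bring it near the plate on the -x side to measure both together.

```bash
python3 -m jog '[[3,1,-8,0,0,0.2,0],[12,4,-22,0,0,0.6,0],[30,10,-42,0,0,1.2,0],[54,17,-62,0,0,2,0],[80,26,-80,0,0,3,0],[106,34,-96,0,0,4,0],[132,42,-110,0,0,5,0],[155,50,-121,0,0,5.8,0],[170,54,-128,0,0,6.3,0],[178,57,-131,0,0,6.5,0]]'
python3 -m jog '[[0,0,0,0,0,0,0],[0,0,0,0,0,0,0],[0,0,0,0,0,0,0]]'
cat > look.py <<'E'
import sys
from h import *
k=sys.argv[1]; s=arm.sense()
np.set_printoptions(precision=4,suppress=True)
print(s["tool_pos"],R.from_quat(s["tool_rot"]).as_matrix().tolist(),s["force"],s["ft_torque"],s["gripper_width"],s["time_s"])
for n in ("scene","wrist","top"):
    np.save(f"{n}{k}_m.npy",eyes.camera_model(n)["cam_to_world"])
    im=eyes.camera(n)[:,:,::-1]; cv2.imwrite(f"pics/{n}{k}f.png",im)
    if n=="scene": im=cv2.resize(im[130:290,215:415],None,fx=4,fy=4,interpolation=cv2.INTER_CUBIC)
    if n=="top": im=cv2.resize(im[150:300,200:400],None,fx=4,fy=4,interpolation=cv2.INTER_CUBIC)
    cv2.imwrite(f"pics/{n}{k}.png",im)
E
python3 look.py 4
```

```text
time_s: 4.95
tool_pos: [0.5292, 0.1033, 0.3196]
tool_rot: [0.731, 0.682, 0.0, 0.0]
force: [0.3, -0.1, -6.3]
gripper_width: 0.0131
time_s: 5.25
tool_pos: [0.529, 0.1016, 0.319]
tool_rot: [0.732, 0.681, -0.001, 0.0]
force: [0.3, -1.1, -5.6]
gripper_width: 0.0134
[0.529  0.1016 0.319 ] [[0.07194588036004736, 0.9974084023518628, -0.0005188613708215974], [0.9974076127184794, -0.07194651225516745, -0.0013241848589151714], [-0.001358083370523657, -0.00042224663576891016, -0.9999989886581573]] [ 0.3397 -1.1114 -5.6033] [ 0.0166  0.0264 -0.0533] 0.013396301683325841 5.25
```

View pics/scene4.png

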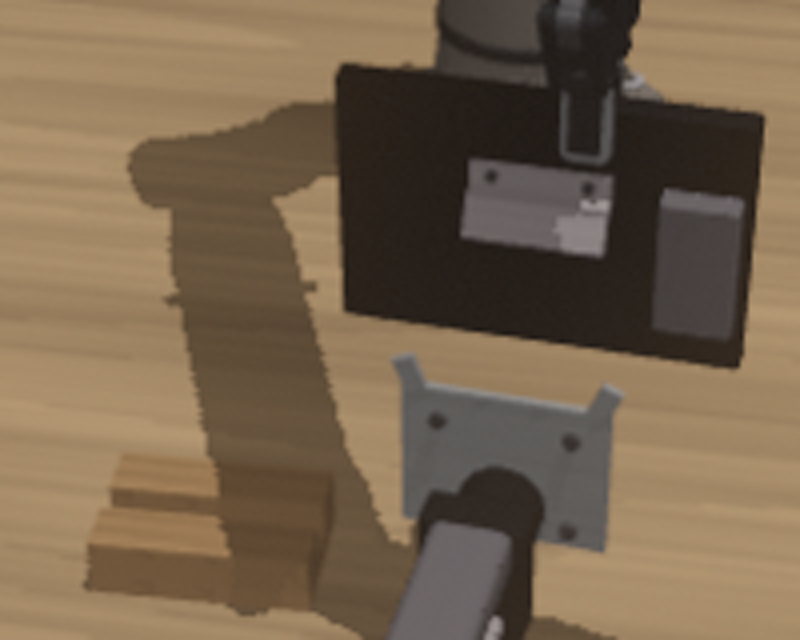

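View pics/wrist4.png

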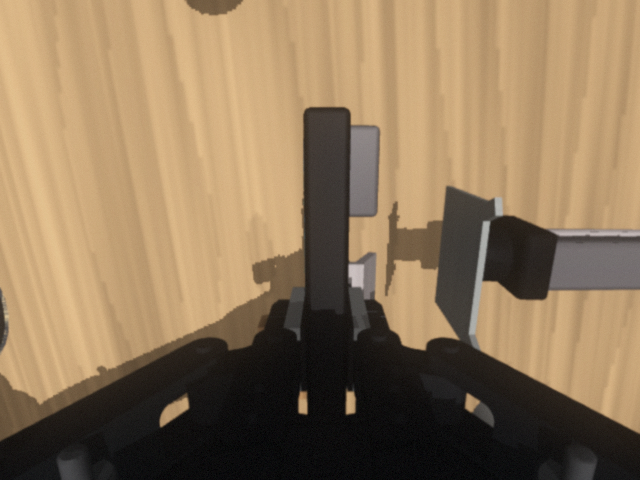

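View pics/top4.png

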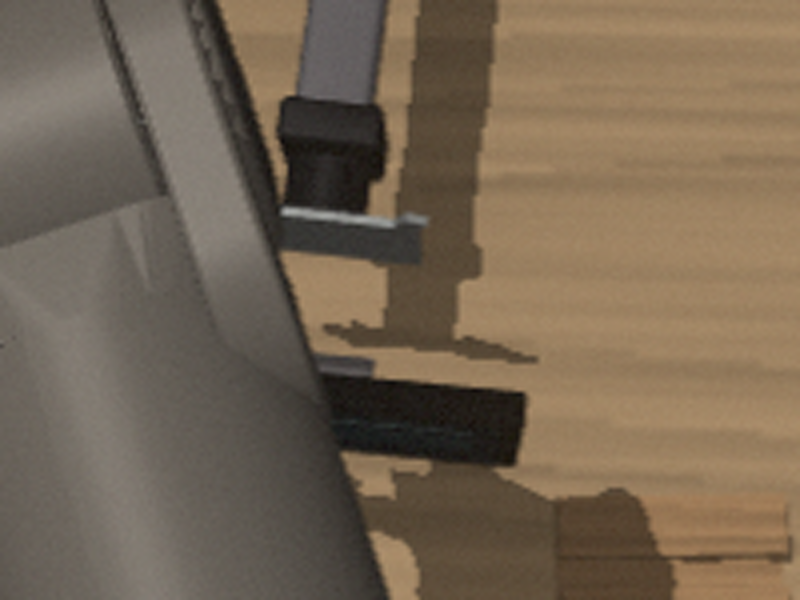

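Scene view: the panel is held level above the cradle with its hook clear of the fingertips, and the plate is at lower right. In the wrist view the plate's top edge runs from about (498, 205) to (475, 340). Zooming in on that.

Run:
```python
import cv2
a=cv2.imread("pics/wrist4f.png")
cv2.imwrite("pics/w4z.png",cv2.resize(a[175:360,420:540],None,fx=3.2*1,fy=3.2,interpolation=cv2.INTER_CUBIC))
```

```text
(no output)
```

View pics/w4z.png

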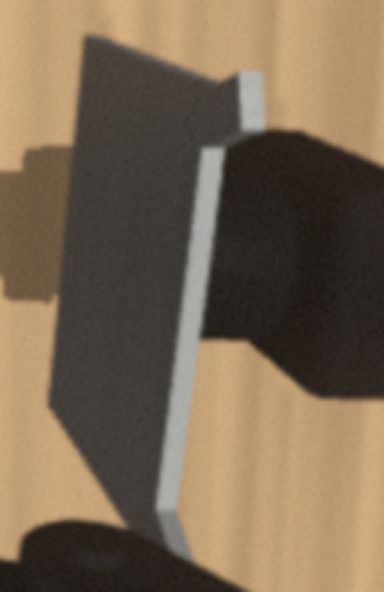

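Run:
```python
from h import *
np.set_printoptions(precision=4,suppress=True)
S=eyes.camera_model("scene");W=eyes.camera_model("wrist");W["cam_to_world"]=np.load("wrist4_m.npy");T=eyes.camera_model("top")
w=lambda u,v:(W,(420+u/3.2-.35,175+v/3.2-.35)); s=lambda u,v:(S,(215+u/4-.4,130+v/4-.4))
a,ra=tri([w(224,147),s(588,410)]);b,rb=tri([w(176,511),s(428,383)])
print(a,ra,b,rb,np.linalg.norm(a-b),(a+b)/2,"yaw",np.degrees(np.arctan2(-(a-b)[0],(a-b)[1])))
for z in (.229,.231,.233): 
  A=onz(*w(213.5,147),z);B=onz(*w(166.5,510),z);print(z,A,B,np.linalg.norm(A-B),(A+B)/2,np.degrees(np.arctan2(-(A-B)[0],(A-B)[1])))
# held panel
p=np.array([.529,.1016,.319]);M=np.array([[.07195,.99741,-.0005],[.99741,-.07195,-.0013],[-.00136,-.0004,-1]])
ex=M[:,1];ey=M[:,0];ez=-M[:,2]
# wrist: top face ends/edges at z
for zt in (.3325,):
  print("top end",onz(W,(327,107),zt), "at v=200", onz(W,(304.5,200),zt),onz(W,(350,200),zt))
q=onz(W,(328,107.5),.3325)-p; print("end rel tool", q@ex,q@ey,q@ez)
c=p+q+ -.095*ey; c=c-ez*((c-p)@ez-.0135) # top mid
mid=c-.065*ez; print("mid",mid,"hook",mid+.010*ex+.015*ez, "grip offs",(p-mid)@ey,(p-mid)@ex)
cor=[mid+.007*ex+sy*.095*ey+sz*.065*ez for sz in(1,-1) for sy in (-1,1)]
print((proj(S,cor)-[215,130]+.4)*4)
print("obs (343,66) (763,117) (345,312) (738,367)")
```

```text
[0.6228 0.1148 0.2353] [np.float64(0.34910723923698556), np.float64(0.3491072392370452)] [0.6161 0.0442 0.2358] [np.float64(0.38767696118613937), np.float64(0.3876769611861444)] 0.07093835620273052 [0.6195 0.0795 0.2356] yaw -5.414743407210873
0.229 [0.6235 0.1131 0.229 ] [0.6169 0.0402 0.229 ] 0.07315221873680097 [0.6202 0.0766 0.229 ] -5.21983353232979
0.231 [0.6227 0.1135 0.231 ] [0.6161 0.0414 0.231 ] 0.07249168379256596 [0.6194 0.0774 0.231 ] -5.219833532329876
0.233 [0.6219 0.114  0.233 ] [0.6154 0.0425 0.233 ] 0.07183114884833092 [0.6186 0.0783 0.233 ] -5.219833532329785
top end [0.5347 0.1746 0.3325] at v=200 [0.5259 0.1482 0.3325] [0.5397 0.1472 0.3325]
end rel tool 0.0007040112491271729 0.07305883260951425 0.013597670340763302
mid [0.5281 0.0796 0.2675] hook [0.5381 0.0789 0.2825] grip offs 0.02193989338281922 -0.0007036230007180193
[[329.1555  76.0842]
 [758.1759 128.9935]
 [337.1758 318.0342]
 [735.0219 376.155 ]]
obs (343,66) (763,117) (345,312) (738,367)
```

```bash
python3 -m jog '[[0,4,0,0,0,0,0],[1,14,0,0,0,0.2,0],[2,28,0,0,0,0.4,0],[3,44,0,0,0,0.6,0],[4,58,0,0,0,0.8,0],[5,70,0,0,0,1,0],[5.5,78,0,0,0,1.1,0],[5.6,80.7,0,0,0,1.1,0],[5.6,80.7,0,0,0,1.1,0],[5.6,80.7,0,0,0,1.1,0]]'
python3 -m jog '[[0,0,0,0,0,0,0],[0,0,0,0,0,0,0],[0,0,0,0,0,0,0]]'
python3 look.py 5
```

```text
time_s: 6.4
tool_pos: [0.6096, 0.102, 0.3193]
tool_rot: [0.738, 0.674, -0.0, 0.0]
force: [-0.2, 1.0, -6.4]
gripper_width: 0.0131
time_s: 6.7
tool_pos: [0.6094, 0.102, 0.3196]
tool_rot: [0.738, 0.674, -0.0, 0.0]
force: [0.5, 0.8, -5.9]
gripper_width: 0.0129
[0.6094 0.102  0.3196] [[0.09044725319204201, 0.995901246983596, -2.542702226615638e-05], [0.9959010339251628, -0.09044725049666817, -0.000652306971404047], [-0.0006519331304896746, 3.367657603701264e-05, -0.9999997869245182]] [ 0.5443  0.7662 -5.8912] [-0.0018  0.0281  0.0149] 0.012911835431118752 6.7
```

View pics/scene5.png

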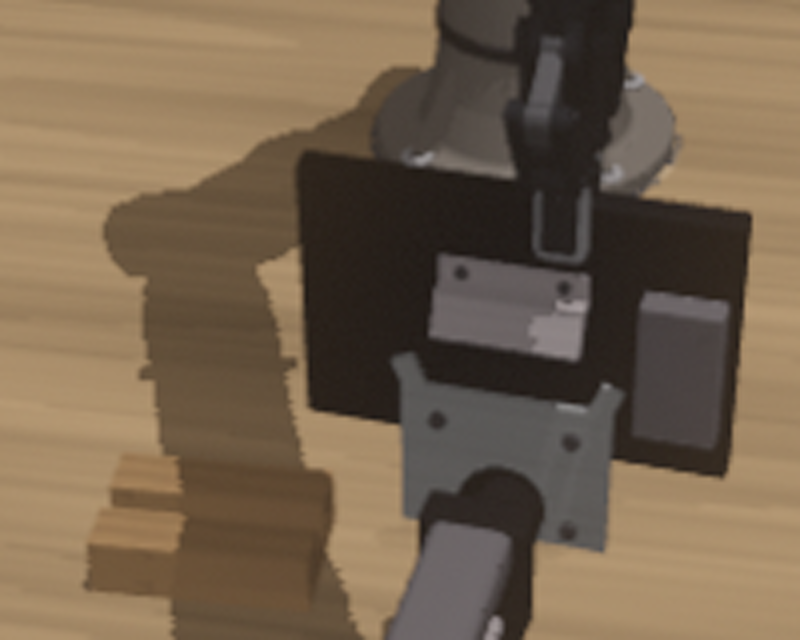

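View pics/wrist5.png

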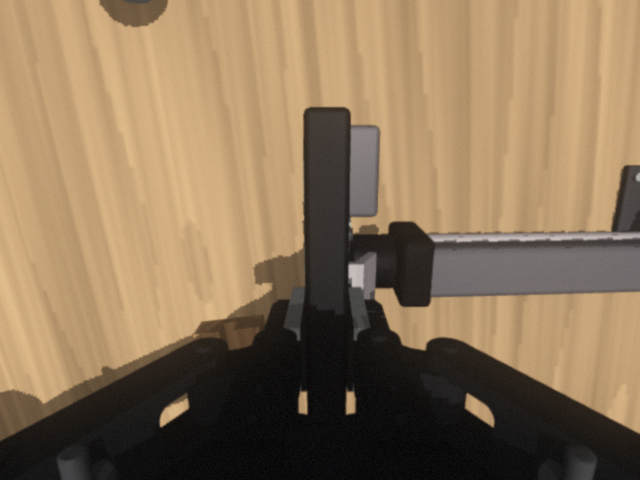

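Run:
```python
from h import *
np.set_printoptions(precision=4,suppress=True)
S=eyes.camera_model("scene")
s=lambda u,v:(S,(215+u/4-.4,130+v/4-.4))
p=np.array([.6094,.102,.3196]);M=R.from_quat(arm.sense()["tool_rot"]).as_matrix()
ex=M[:,1];ey=M[:,0];ez=-M[:,2]
hook=p+ (.010+.0007*1-.0)*ex-.0219*ey-.0365*ez
hook=p+(.0107-.0014)*ex-.0219*ey-.0365*ez
print("hook",hook)
def f(n,u,v,off): 
    X=onplane(*s(u,v),hook+off*ex,ex); d=X-hook; print(n,d@ey*1e3,d@ez*1e3)
# relative to predicted hook frame
f("lip-y",430,340,.015);f("lip+y",580,358,.015)
f("flange-y",438,255,0);f("flange+y",590,275,0)
f("panel tl",300,155,-.003);f("tr",748,213,-.003);f("br",725,475,-.003);f("bl",310,408,-.003)
f("root-y",428,383,.002);f("root+y",588,410,.002);f("ear-y",395,357,.002);f("ear+y",615,390,.002)
```

```text
hook [0.6167 0.0793 0.2831]
lip-y -30.21940732619254 -15.45989574716339
lip+y 34.19707751158805 -12.595740225247015
flange-y -30.811588455631767 17.560716004287638
flange+y 33.88306541455324 18.858578164843955
panel tl -90.86370205620923 54.84433993626884
tr 95.68862347108416 57.20783395608716
br 96.29009434870584 -75.2128861554664
bl -91.3407800717102 -76.36551552583123
root-y -34.87573628012672 -48.00597856703205
root+y 36.07361625932227 -48.571321130627304
ear-y -49.63789716534785 -36.917945329177506
ear+y 47.24914048403798 -35.77257649934366
```

Run:
```python
import cv2,numpy as np
a=cv2.imread("pics/top0.png")[0:220,250:350]; b=cv2.imread("pics/scene0.png")[240:480,220:360]
a=cv2.resize(a,None,fx=2.6,fy=2.6);b=cv2.resize(b,None,fx=2.38,fy=2.38)
h=max(a.shape[0],b.shape[0]);f=lambda i:cv2.copyMakeBorder(i,0,h-i.shape[0],0,10,0)
cv2.imwrite("pics/arm.png",np.hstack([f(a),f(b)]))
```

```text
(no output)
```

View pics/arm.png

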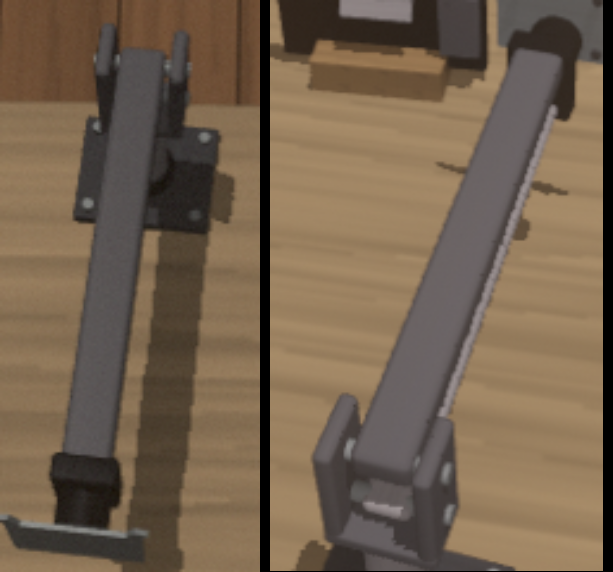

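Run:
```python
from h import *
S=eyes.camera_model("scene");T=eyes.camera_model("top")
X,r=tri([(T,(250+141/2.6,66/2.6)),(S,(220+128/2.38,240+462/2.38))]);print(X,r)
w=np.array([.6186,.0785,.2328])+.053*np.array([.9959,-.0906,0])-[0,0,.036];d=X-w;print(d,np.linalg.norm(d),np.degrees(np.arcsin(-d[2]/.33)))
for s in (5,10,15,20,25,30):
    z0=-d[2]; print(s,1e3*(np.sqrt(.33**2-z0**2)-np.sqrt(.33**2-(z0-s/1e3)**2)))
```

```text
[0.99892102 0.04908857 0.17566495] [np.float64(2.3570700142079137), np.float64(2.357070014207892)]
[ 0.32753832 -0.02460963 -0.02113505] 0.3291408171220755 3.6720555636999346
5 -0.28280861670260116
10 -0.48958275404520357
15 -0.6204653637092994
20 -0.6755467451611818
25 -0.654864857700943
30 -0.5584054513916303
```

Pivot geometry: the head moves less than 0.7 mm in x over the expected sink. I'll correct by 1.5 mm in -y and 1.9 mm in +x, then lower to just short of seating.

```bash
python3 -m jog '[[-1,1,3,0,0,0,0],[-1.5,1.9,8,0,0,0,0],[-1.5,1.9,15,0,0,0,0],[-1.5,1.9,22,0,0,0,0],[-1.5,1.9,28,0,0,0,0],[-1.5,1.9,33,0,0,0,0],[-1.5,1.9,37,0,0,0,0],[-1.5,1.9,40,0,0,0,0],[-1.5,1.9,41,0,0,0,0],[-1.5,1.9,41,0,0,0,0]]'
python3 look.py 6
```

```text
time_s: 7.85
tool_pos: [0.6113, 0.1003, 0.2784]
tool_rot: [0.738, 0.674, -0.0, 0.0]
force: [-0.5, -0.3, -5.6]
gripper_width: 0.0131
[0.6113 0.1003 0.2784] [[0.09060841867403335, 0.9958865763613028, -0.00020368788370305456], [0.9958864077042587, -0.09060852570854638, -0.0005983467477640887], [-0.000614341352954726, -0.00014863474216026301, -0.9999998002461877]] [-0.476  -0.3026 -5.5867] [-0.0276  0.0147 -0.0269] 0.013080861374658564 7.85
```

View pics/scene6.png

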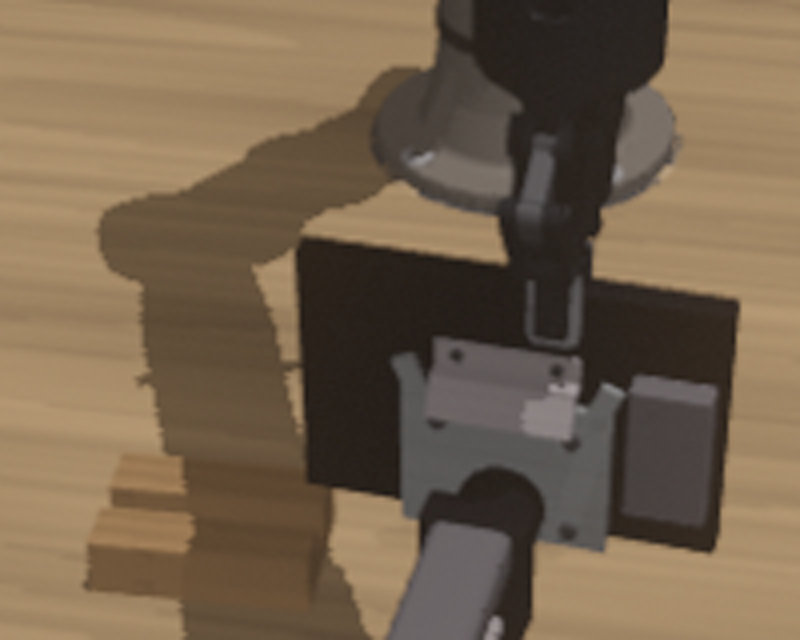

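View pics/wrist6.png

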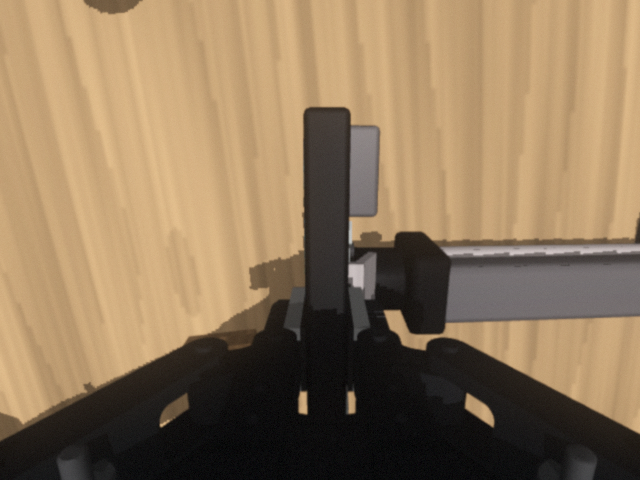

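Scene view: the hook's lip is now on the post side of the plate, sitting between the ears (lip 427–578, ear roots 428–588), with no contact force. Continuing slowly.

```bash
python3 -m jog '[[0,0,1,0,0,0,0],[0,0,2,0,0,0,0],[0,0,3,0,0,0,0],[0,0,4,0,0,0,0],[0,0,5,0,0,0,0],[0,0,6,0,0,0,0],[0,0,6,0,0,0,0]]'
python3 -m jog '[[0,0,0.5,0,0,0,0],[0,0,1,0,0,0,0],[0,0,1.5,0,0,0,0],[0,0,2,0,0,0,0],[0,0,2,0,0,0,0]]'
```

```text
time_s: 8.7
tool_pos: [0.6113, 0.1003, 0.2725]
tool_rot: [0.738, 0.674, -0.0, 0.0]
force: [-0.0, -0.5, -5.4]
gripper_width: 0.013
time_s: 9.2
tool_pos: [0.6113, 0.1003, 0.2704]
tool_rot: [0.738, 0.674, -0.0, 0.0]
force: [-0.3, 0.7, -6.2]
gripper_width: 0.0129
```

```bash
python3 -m jog '[[0,0,0.5,0,0,0,0],[0,0,1,0,0,0,0],[0,0,1.5,0,0,0,0],[0,0,2,0,0,0,0],[0,0,2,0,0,0,0]]'; python3 -c "
from plant import arm;s=arm.sense();print(s['force'],s['ft_torque'])"
```

```text
time_s: 9.7
tool_pos: [0.6113, 0.1003, 0.2687]
tool_rot: [0.738, 0.674, -0.0, 0.0]
force: [-1.3, -0.0, -2.9]
gripper_width: 0.0126
[-1.32501135 -0.01101159 -2.87134365] [-0.07263817  0.20094007 -0.01361933]
```

```bash
python3 -m jog '[[0,-0.2,0.3,0,0,0,0],[0,-0.4,0.6,0,0,0,0],[0,-0.5,1,0,0,0,0],[0,-0.5,1.3,0,0,0,0],[0,-0.5,1.6,0,0,0,0],[0,-0.5,2,0,0,0,0],[0,-0.5,2,0,0,0,0]]'; python3 look.py 7
```

```text
time_s: 10.4
tool_pos: [0.6111, 0.1004, 0.2667]
tool_rot: [0.738, 0.674, 0.0, 0.0]
force: [1.1, -0.2, -2.3]
gripper_width: 0.013
[0.6111 0.1004 0.2667] [[0.09066163085360317, 0.9958813179764949, 0.0009323070119123054], [0.995881705258508, -0.09066129264428897, -0.0003989329177147686], [-0.00031276568103668826, 0.000964635405768898, -0.9999994858279492]] [ 1.1492 -0.2363 -2.3384] [-0.0059 -0.2336 -0.0162] 0.012967202826102153 10.4
```

View pics/scene7.png

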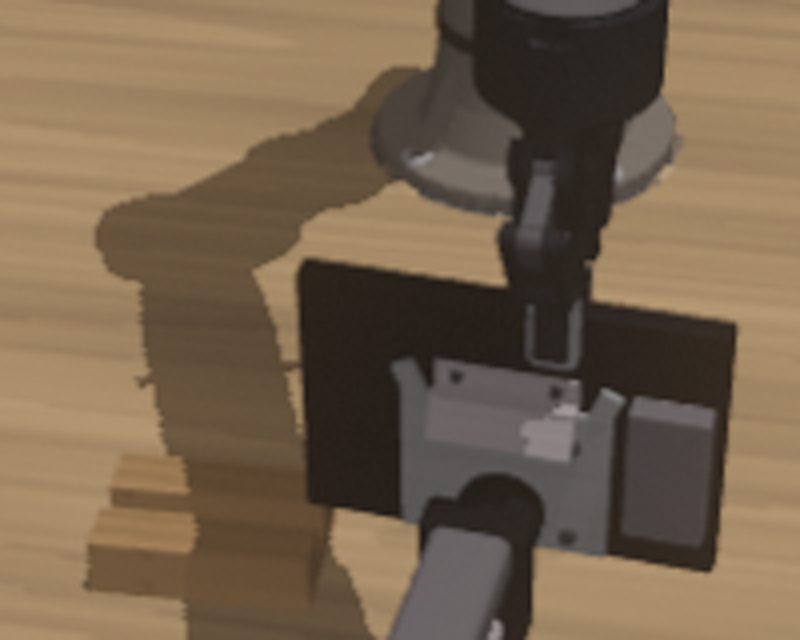

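Contact started near TCP z 0.269. The hook flange is now level with the ear tips, meaning home within 1–2 mm, and the head is starting to sink with it. Easing down further.

```bash
python3 -m jog '[[0,0.1,0.3,0,0,0,0],[0,0.15,0.6,0,0,0,0],[0,0.15,0.9,0,0,0,0],[0,0.15,1.2,0,0,0,0],[0,0.15,1.5,0,0,0,0],[0,0.15,1.8,0,0,0,0],[0,0.15,2.1,0,0,0,0],[0,0.15,2.4,0,0,0,0],[0,0.15,2.4,0,0,0,0]]'; python3 -c "
from plant import arm;s=arm.sense();print(s['force'],s['ft_torque'])"
```

```text
time_s: 11.45
tool_pos: [0.611, 0.1004, 0.2643]
tool_rot: [0.738, 0.674, 0.0, 0.0]
force: [0.2, -0.9, -2.2]
gripper_width: 0.0129
[ 0.15393647 -0.90280418 -2.23391902] [-0.10865293  0.16514464 -0.04326039]
```

```bash
python3 -m jog '[[0,0,0.3,0,0,0,0],[0,0,0.6,0,0,0,0],[0,0,0.9,0,0,0,0],[0,0,1.2,0,0,0,0],[0,0,1.5,0,0,0,0],[0,0,1.8,0,0,0,0],[0,0,2.1,0,0,0,0],[0,0,2.4,0,0,0,0],[0,0,2.4,0,0,0,0]]'; python3 -c "
from plant import arm;s=arm.sense();print(s['force'],s['ft_torque'])"
```

```text
time_s: 12.35
tool_pos: [0.611, 0.1004, 0.2618]
tool_rot: [0.738, 0.674, -0.0, 0.0]
force: [-0.7, 0.0, -1.2]
gripper_width: 0.0129
[-0.74063085  0.00329712 -1.16809909] [-0.08121044  0.19086721 -0.01119923]
```

```bash
python3 -m jog '[[0,-0.1,0.3,0,0,0,0],[0,-0.2,0.6,0,0,0,0],[0,-0.2,0.9,0,0,0,0],[0,-0.2,1.2,0,0,0,0],[0,-0.2,1.5,0,0,0,0],[0,-0.2,1.8,0,0,0,0],[0,-0.2,2.1,0,0,0,0],[0,-0.2,2.4,0,0,0,0],[0,-0.2,2.4,0,0,0,0]]'; python3 -c "
from plant import arm;s=arm.sense();print(s['force'],s['ft_torque'])"
```

```text
time_s: 13.25
tool_pos: [0.6109, 0.1004, 0.2594]
tool_rot: [0.738, 0.674, 0.0, 0.0]
force: [-0.6, -0.7, -1.0]
gripper_width: 0.013
[-0.58016959 -0.68155538 -1.03122842] [-0.08186822  0.07076836  0.01313906]
```

```bash
python3 -m jog '[[0,0,0.3,0,0,0,0],[0,0,0.6,0,0,0,0],[0,0,0.9,0,0,0,0],[0,0,1.2,0,0,0,0],[0,0,1.5,0,0,0,0],[0,0,1.8,0,0,0,0],[0,0,2,0,0,0,0],[0,0,2,0,0,0,0],[0,0,2,0,0,0,0]]'; python3 look.py 8; python3 -c "
from plant import arm;s=arm.sense();print(s['force'],s['ft_torque'])"
```

```text
time_s: 14.15
tool_pos: [0.6108, 0.1004, 0.2574]
tool_rot: [0.738, 0.674, -0.0, 0.0]
force: [-0.6, 0.1, 0.1]
gripper_width: 0.013
[0.6108 0.1004 0.2574] [[0.09056974678077534, 0.9958900538478194, 0.00034873350014172756], [0.9958900504592506, -0.09056960938935388, -0.00039147328328488577], [-0.00035827969228174894, 0.00038275585919152693, -0.9999998625667978]] [-0.5514  0.0897  0.124 ] [-0.0706  0.1836  0.0219] 0.01298358328855032 14.15
[-1.54318801 -0.19087959 -0.36208599] [-0.10759531  0.20815594 -0.0452788 ]
```

View pics/scene8.png

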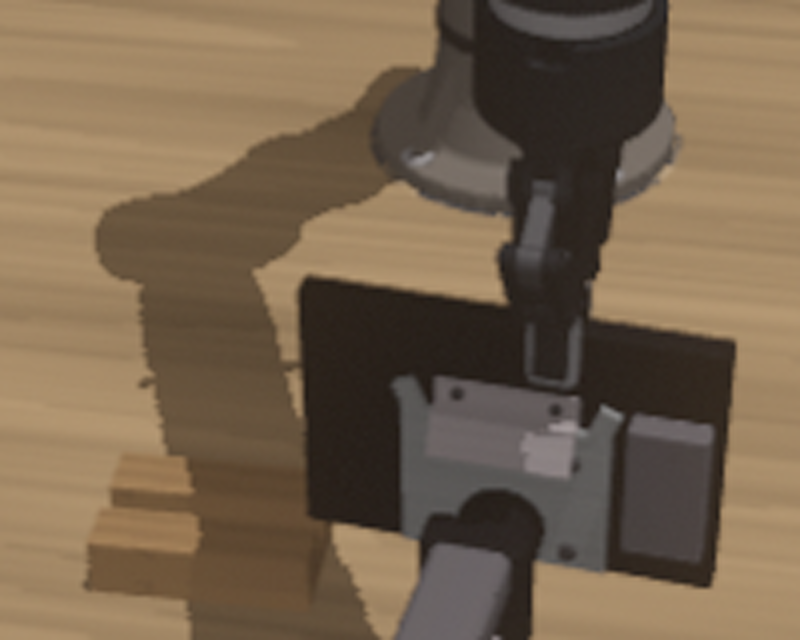

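```bash
cat > avg.py <<'E'
from h import *
F=[];Q=[]
for i in range(16):
    s=arm.sense();F.append(s["force"]);Q.append(s["ft_torque"]);eyes.camera("top")
print(np.mean(F,0).round(2),np.std(F,0).round(2),np.mean(Q,0).round(3),s["time_s"],s["tool_pos"])
E
python3 avg.py
```

```text
[-0.83 -0.23 -0.48] [0.4  0.5  0.47] [-0.105  0.185 -0.023] 15.05 [0.61082049 0.10039319 0.25742607]
```

```bash
python3 -m jog '[[0,-0.1,0.3,0.1,-0.1,0,0],[0,-0.1,0.6,0.2,-0.1,0,0],[0,-0.1,0.9,0.2,-0.2,0,0],[0,-0.1,1.2,0.2,-0.2,0,0],[0,-0.1,1.5,0.2,-0.2,0,0],[0,-0.1,1.8,0.2,-0.2,0,0],[0,-0.1,1.8,0.2,-0.2,0,0]]'; python3 avg.py
```

```text
time_s: 15.8
tool_pos: [0.6109, 0.1005, 0.2557]
tool_rot: [0.738, 0.674, -0.002, 0.0]
force: [0.0, -0.2, -0.5]
gripper_width: 0.0129
[0.12 0.08 0.13] [0.56 0.5  0.67] [ 0.01  -0.121  0.016] 16.55 [0.61085736 0.10046488 0.25567012]
```

```bash
python3 -m jog '[[0,0,0,-0.1,0,0,0],[0,0,0,-0.1,0,0,0],[0,0,0,-0.1,0,0,0]]' 20; python3 look.py 9;  python3 avg.py
```

```text
time_s: 16.9
tool_pos: [0.6108, 0.1005, 0.2557]
tool_rot: [0.738, 0.674, -0.002, 0.001]
force: [0.5, 0.8, -0.1]
gripper_width: 0.0127
[0.6108 0.1005 0.2557] [[0.09051619532325773, 0.995894016205643, -0.001388117428970611], [0.9958880301324015, -0.09052068400276068, -0.0036107072267755856], [-0.0037215350605628496, -0.0010555820513360782, -0.9999925179336725]] [ 0.5415  0.7695 -0.0843] [-0.036  -0.1272 -0.0145] 0.012686018304231871 16.9
[0.19 0.12 0.49] [0.36 0.33 0.45] [ 0.025 -0.066 -0.005] 17.8 [0.6108407  0.100487   0.25565708]
```

View pics/scene9.png

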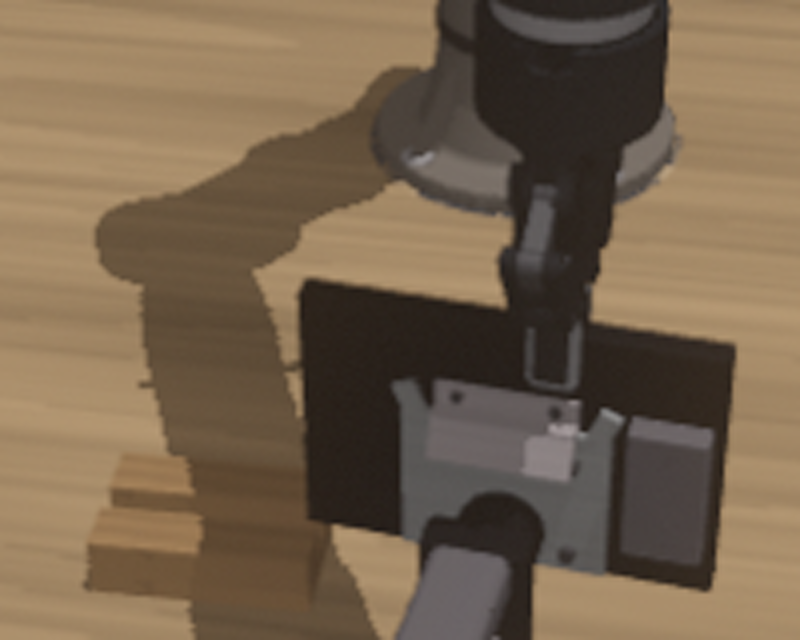

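View pics/wrist9.png

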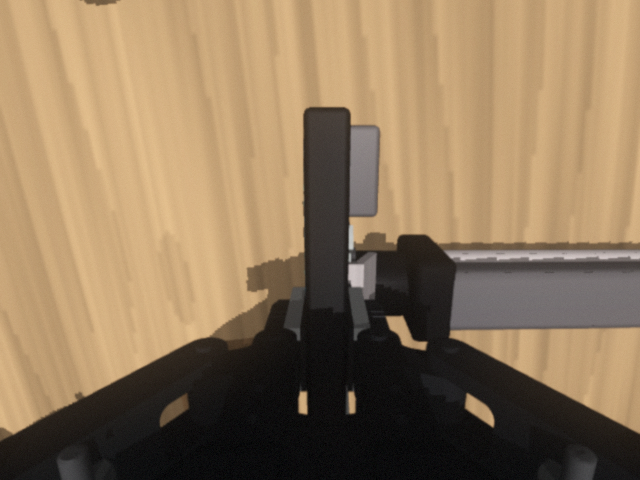

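Run:
```python
from h import *
S=eyes.camera_model("scene")
s=lambda u,v:(S,(215+u/4-.4,130+v/4-.4))
M=R.from_quat(arm.sense()["tool_rot"]).as_matrix();ex=M[:,1];ey=M[:,0];ez=np.array([0,0,1.])
def g(pt,off,P=np.array([.6186,.0785,.22])):
    X=onplane(*s(*pt),P+off*ex,ex); d=X-P; return np.array([d@ey,d@ez])*1e3
for name,(fl,fr,e1,e2,tl,tr,bl,br) in {"5":((438,255),(590,275),(395,357),(615,390),(300,155),(748,213),(310,408),(725,475)),
 "9":((435,379),(580,401),(395,381),(615,413),(300,281),(734,346),(310,518),(711,589))}.items():
    F=(g(fl,-.003)+g(fr,-.003))/2;E=(g(e1,.002)+g(e2,.002))/2; C=(g(tl,-.003)+g(tr,-.003)+g(bl,-.003)+g(br,-.003))/4
    print(name,"flange",F,"ears",E,"panel",C,"hookroot",C[1]+15)
    print(" roll panel",g(tl,-.003),g(tr,-.003),g(bl,-.003),g(br,-.003))
```

```text
5 flange [ 1.67445426 80.69876116] ears [-0.18595844 28.29005377] panel [ 3.36322938 54.68659173] hookroot 69.68659172808337
 roll panel [-89.88120138 119.34670603] [ 96.16284859 121.58297282] [-89.9899281  -11.60475464] [ 97.1611984 -10.5785573]
9 flange [ 0.20275331 15.98043235] ears [ 0.0390873 15.8333533] panel [ 1.81243124 -9.67065385] hookroot 5.32934615370635
 roll panel [-92.19068272  56.308517  ] [95.65893003 57.06003215] [-92.20257128 -76.02901369] [ 95.98404891 -76.02215084]
```

Image measurement: the ears have sunk 12.5 mm. The hook root matches the plate edge within about 1.5 mm, it is centred in y to 0.2 mm, and the panel is level. The tool shows a slight 0.3 N net press, so I'll back off 0.8 mm and check.

```bash
python3 -m jog '[[0,0,-0.3,-0.05,0,0,0],[0,0,-0.6,-0.05,0,0,0],[0,0,-0.8,-0.05,0,0,0],[0,0,-0.8,-0.05,0,0,0]]' 20; python3 avg.py
```

```text
time_s: 18.25
tool_pos: [0.6108, 0.1004, 0.2565]
tool_rot: [0.738, 0.674, -0.001, 0.001]
force: [-0.5, 0.6, 0.5]
gripper_width: 0.013
[ 0.08 -0.03 -0.07] [0.46 0.44 0.6 ] [ 0.016 -0.052  0.003] 19.0 [0.61079144 0.10047465 0.25647886]
```

Forces are now about zero on all axes, so the arm carries the screen. Opening gently.

```bash
python3 -m jog '[[0,0,0,0,0,0,14],[0,0,0,0,0,0,15],[0,0,0,0,0,0,16],[0,0,0,0,0,0,17],[0,0,0,0,0,0,18],[0,0,0,0,0,0,20],[0,0,0,0,0,0,23],[0,0,0,0,0,0,26],[0,0,0,0,0,0,26]]' 20; python3 look.py 10;python3 avg.py
```

```text
time_s: 19.95
tool_pos: [0.6109, 0.1005, 0.2565]
tool_rot: [0.738, 0.674, -0.001, 0.001]
force: [-0.1, 0.8, 0.2]
gripper_width: 0.0223
[0.6109 0.1005 0.2565] [[0.09061017182446854, 0.9958863493748465, -0.00041939334884537], [0.9958795659631804, -0.09061110299175087, -0.0036766984654221075], [-0.003699575506407607, -8.451898651731489e-05, -0.9999931529753656]] [-0.1383  0.7718  0.2323] [0.038  0.0459 0.0117] 0.022335101494721468 19.95
[-0.07 -0.14  0.17] [0.44 0.49 0.36] [-0.     0.001  0.006] 20.85 [0.61079692 0.10045209 0.25645373]
```

View pics/scene10.png

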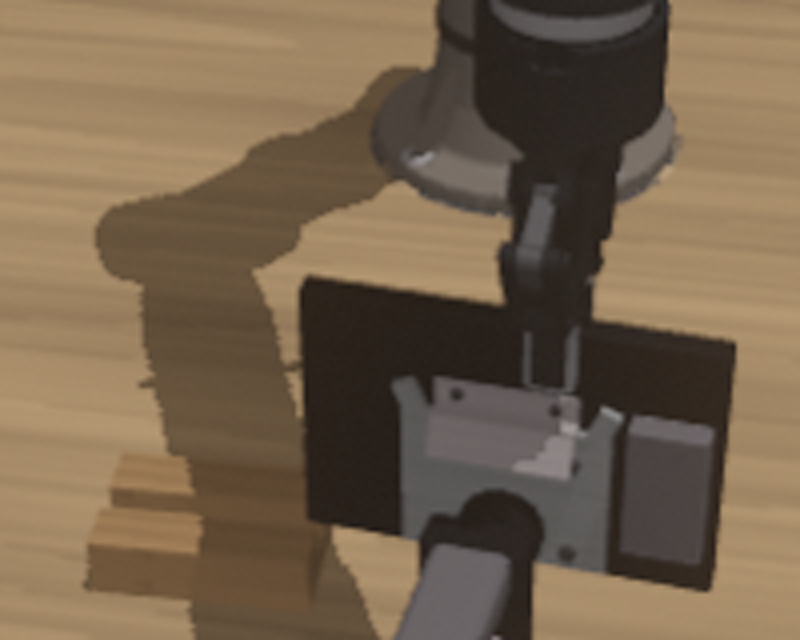

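View pics/wrist10.png

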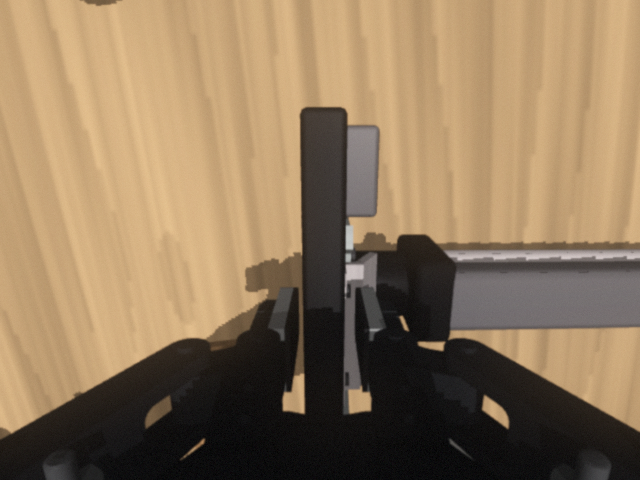

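Wrist view: the pads are clear of the panel on both sides and the screen has not moved. Retracting straight up.

```bash
python3 -m jog '[[0,-0.5,-1,0,0,0,32],[0,-0.5,-4,0,0,0,36],[0,-0.5,-9,0,0,0,40],[0,-0.5,-18,0,0,0,40],[0,-0.5,-30,0,0,0,40],[0,-0.5,-45,0,0,0,40],[0,-0.5,-60,0,0,0,40],[0,-0.5,-75,0,0,0,40],[0,-0.5,-85,0,0,0,40],[0,-0.5,-90,0,0,0,40]]'; python3 look.py 11
python3 -m jog '[[-10,-20,-5,0,0,0,40],[-20,-50,-10,0,0,0,40],[-25,-85,-10,0,0,0,40],[-30,-115,-10,0,0,0,40],[-30,-140,-10,0,0,0,40],[-30,-150,-10,0,0,0,40],[-30,-150,-10,0,0,0,40],[-30,-150,-10,0,0,0,40],[-30,-150,-10,0,0,0,40],[-30,-150,-10,0,0,0,40]]';python3 look.py 12
python3 - <<'E'
import cv2
a=cv2.imread("pics/scene11f.png").astype(int);b=cv2.imread("pics/scene12f.png").astype(int)
d=abs(a-b).max(2)[215:280,312:400];print("scene diff at plate",d.mean(),(d>40).sum())
E
```

```text
time_s: 21.9
tool_pos: [0.6108, 0.1012, 0.3484]
tool_rot: [0.738, 0.674, -0.0, 0.002]
force: [-0.6, 0.4, 0.1]
gripper_width: 0.0345
[0.6108 0.1012 0.3484] [[0.09053927097167123, 0.9958907267702902, 0.0020738237296865627], [0.9958891823179946, -0.09053305878387276, -0.0029157862117190087], [-0.0027160548438685305, 0.002329291776347495, -0.9999935987024647]] [-0.5877  0.4042  0.071 ] [-0.0039  0.0375 -0.0106] 0.03452140414796937 21.9
time_s: 23.05
tool_pos: [0.4591, 0.0845, 0.3561]
tool_rot: [0.739, 0.674, -0.001, 0.001]
force: [0.9, -0.6, 0.5]
gripper_width: 0.0337
[0.4591 0.0845 0.3561] [[0.09086470281258134, 0.9958623659584928, -0.0013243301455642248], [0.9958585985355067, -0.09086826134749522, -0.002934416906297463], [-0.003042614940791488, -0.001052210642640979, -0.9999948176601146]] [ 0.8538 -0.5636  0.4858] [-0.0068 -0.0308 -0.0127] 0.03365543436404107 23.05
scene diff at plate 4.213461538461538 95
```

View pics/scene12.png

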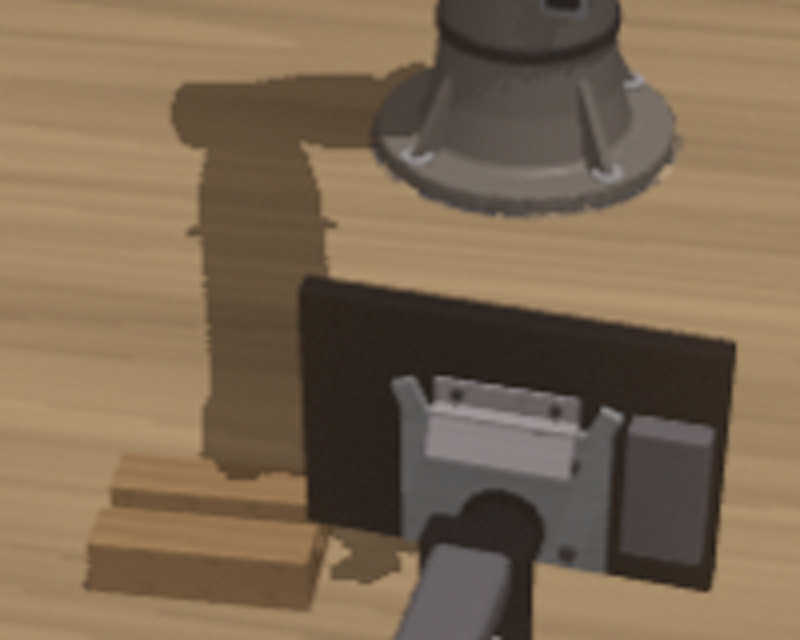

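View pics/top12f.png

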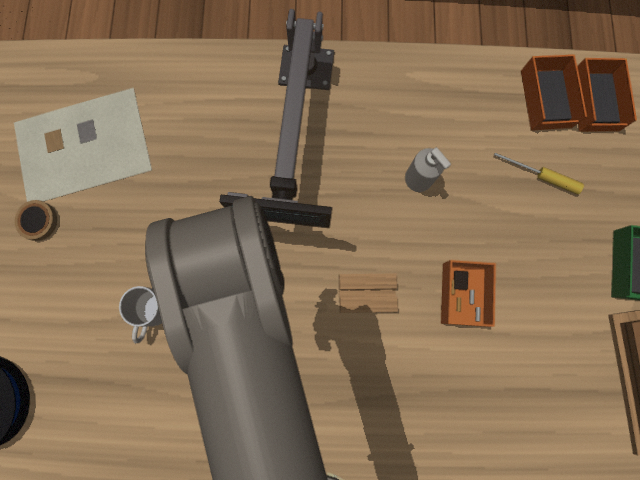

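View pics/wrist12.png

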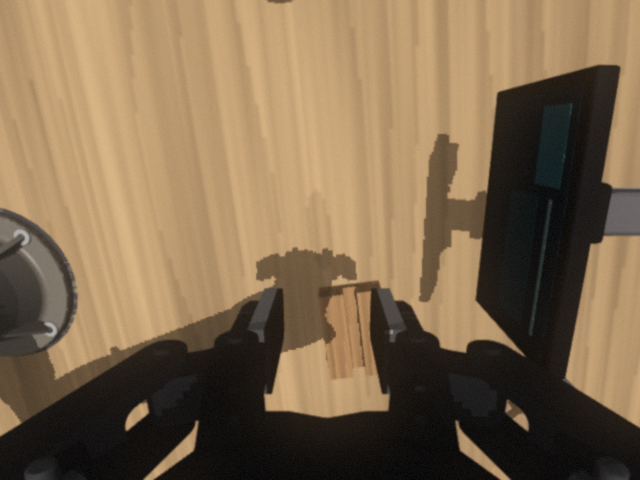

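View pics/scene12f.png

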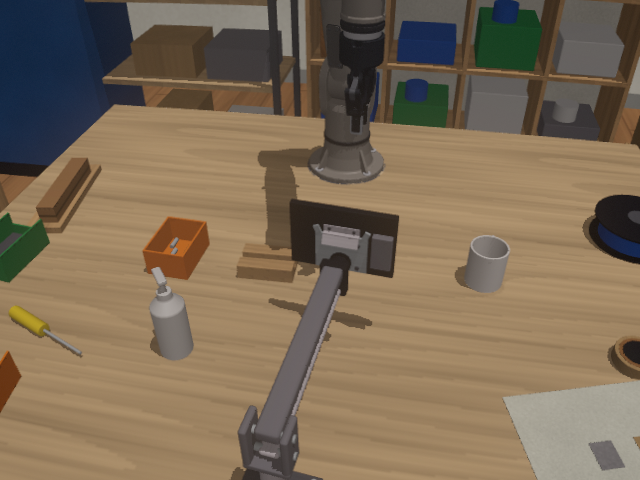

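The screen hangs level between the ears and the bin, mug and bottle haven't moved. One stillness check, then I'll hand in.

```bash
python3 -m jog '[[0,0,0,0,0,0,40],[0,0,0,0,0,0,40],[0,0,0,0,0,0,40],[0,0,0,0,0,0,40],[0,0,0,0,0,0,40]]'
python3 - <<'E'
from h import *
a=cv2.imread("pics/scene12f.png").astype(int);o=cv2.imread("pics/scene0.png").astype(int)
F=[eyes.camera("scene")[:,:,::-1].astype(int)]
for i in range(6): eyes.camera("top")
F.append(eyes.camera("scene")[:,:,::-1].astype(int))
for x,y in ((a,F[0]),(F[0],F[1])):
    d=abs(x-y).max(2)[195:280,285:400];print("panel",d.mean(),d.max())
for n,(u,v,U,V) in dict(bin=(145,215,210,275),bottle=(150,265,195,360),mug=(465,235,510,292)).items():
    d=abs(o-F[1]).max(2)[v:V,u:U];print(n,d.mean(),d.max())
s=arm.sense();print(s["force"],abs(s["joint_vel"]).max(),s["time_s"])
E
```

```text
time_s: 23.7
tool_pos: [0.4587, 0.0847, 0.3564]
tool_rot: [0.738, 0.674, -0.001, 0.001]
force: [-0.4, 0.5, -0.5]
gripper_width: 0.0345
panel 1.1417902813299232 46
panel 1.0913554987212277 5
bin 2.0464102564102564 7
bottle 1.39906432748538 5
mug 1.2510721247563352 3
[ 0.41615611  0.79017235 -0.05510633] 0.001201956549981641 24.1
```

```bash
python3 -c "
from plant import arm;print(arm.close_job())"
```

```text
the job is handed in; nothing more can be done
None
```

The screen is hanging by its hook on the steel plate, fully down between the ears, and the job is handed in at about 24 s of the 70 s allowed.

I pinched the screen above its mass centre, lifted it out of the cradle (it weighs about 5.9 N) and set the hook over the plate. I then eased it down about 13 mm after contact, until the averaged force on the tool was about 0 N. During that I briefly pressed about 0.3–0.5 N too far and backed off 0.8 mm. Only then did I open the fingers, and the screen did not drop or spring.

**Last checks:**
- **Seating:** the hook was centred between the ears to about 0.2 mm. Its root matched the plate edge within about 1.5 mm, which is as fine as the images resolve. The scene camera read about 3–5 mm too high, so I compared the hook and plate within that same picture rather than trusting absolute heights.
- **Stillness:** the panel looked level. The last two pictures, about 0.35 s apart, differed only by image noise. The comparison with the picture before them had one larger difference (46 grey levels, same low mean), which I put down to the robot's shadow while it settled but did not check.
- **Bystanders:** bin, mug and bottle show no change from the first picture, and the robot is clear of everything.

When the fingers first closed in the cradle, the tool was pushed up about 4 mm with about 8 N. The grip was sound, and the later measurements took account of it.

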